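Lift the parts tote out of the dust box and hold it level

ROBOT

A 6-joint arm with a two-finger parallel gripper is mounted at the origin on the work surface. World frame = base frame: x ahead of the robot, y to its left, z up, the work surface at z = 0. Lengths are in mm, angles in rad, forces in N, time in s.
With the tool pointing down it reaches from about 350 to 875 mm from the base axis. Payload 4.2 kg.
Tool frame: the origin (TCP) lies on the mounting face of the last link; the fingertips stand 173 mm ahead of it and the grasp point (between the pads) lies 155 mm ahead of it (tcp_to_grasp is the distance from the TCP to the grasp point, in mm); z points along the fingers, y is the direction in which the jaws open and shut (so a half turn about z gives the same grasp; the last joint's range is limited). The gripper opens to 85 mm and grips with 20 to 120 N. Pads are 22 mm wide; open, the fingers measure 114 mm over their backs; the gripper's body (76 mm by 85 mm) begins 54 mm behind the grasp point. The pads swing forward as they close: fully open they stand 13 mm farther back than shut.
Start: joints at [-1.012, 0.385, 0.008, 0, -1.194, -0.259], TCP at [184.597, -597.096, 404.712] pointing down, gripper open.
Joint ranges: [-3.14, 3.14], [-1.21, 2.06], [-1.07, 1.41], [-3.16, 2.05], [-2.99, -0.16], [-3.1, 3.1]. Speed limits (rad/s): [2.79, 2.79, 3.14, 3.14, 3.14, 3.14].

INTERFACE

Orientations are given as a unit quaternion [x, y, z, w].
In Python, from bench import * gives the robot as it stands. The module is installed in compiled form; this text tells all that it offers.
- The arm moves only by the tool apply_moves, never from a script. Its arguments are lists of equal length, an entry for each row: "fingers": the closure, from 0 (fully open) to 1 (shut); "dp": the shift along the world's x, y, z in cm, a list of three; "yaw": the turn about the world's z in degrees. A call has 1 to 10 rows; each row is the pose to reach, as a shift and turn from the pose measured when the call began; what a row does not reach only later rows make up. A row lasts 1/10 s, in which the tool goes at most 50 mm and 8.59 degrees, less where a joint would pass 70% of its speed; a pose out of reach is approached as far as the arm can. A call with a gripper value outside its range is refused whole. The fingers move at their own pace and stop on an object; the grip force is fixed at half the most. Time passes only in rows, so rows that repeat a pose let the fingers close. It gives the time, the measured TCP pose, the force and the opening at its end, in the units of the state.
- read_state(): the state, without advancing time (a new reading comes with each control period).
- get_image(name): name is "side" or "top"; returns a dict with "color" (420x560x3 uint8, blue, green, red), "mtx" (3x3 intrinsics, pixels), "k1" (the pictures are not rectified: a ray, as slopes to the right and down, at radius r is drawn at 1 + k1 r^2 times it, then the intrinsics apply), "camera_from_world" (4x4, takes a point from world to camera coordinates). Camera axes: x right, y down, z forward; pixel columns grow to the right and rows downward; lengths in mm; the calibration is good to about 2 mm. A picture is of the moment at which its call begins. There is no depth.
- job_done(): hands the job in, once; it reports no verdict.
The state is a dict: "clock": time; "joints": joint angles; "joint_vel": joint speeds; "joint_efforts": joint torques, N m; "position": TCP position; "ee_rot": TCP orientation; "contact_force": force on the tool from outside, world axes, zero at the start; "wrist_torque": the same for the moment, N m; "gripper_width": finger opening in mm.
Only numpy, scipy, OpenCV 4.12 (cv2) and the standard library are available. Lean on these libraries where they do the work, as an engineer would, in place of code of your own. Each camera call takes 0.05 s, during which the arm holds its last target. There are 200 camera calls.

TASK

The small wooden tote stands in one bay of the dust box under the half-open sliding window. Slide the window all the way across, until it stops over the other bay where the tin is; then take the tote by its handle bar, lift it up until its underside is about 6 cm above the box's rim, and hold it there still and level, with the hole saw and both push buttons still in it. Finish while still holding it in the air; never tip it, leave the window where it stopped, and do not move the tin or the other things lying about.

Things in the scene. Friction and masses are not known exactly. Their poses are not given: they have to be found in the camera images.
- dustbox: Grey open-topped two-bay box fixed to the table, 200 mm (its x) by 500 mm (its y), rim 140 mm above the table, aluminium rails up to 155 mm along both long sides. Origin: centre of its underside, on the table. Walls 8 mm, floor 8 mm thick (floor top at z = 8 mm). A wall across the middle (y = 0) splits it into two bays, each about 184 by 238 mm inside, centred at its y = +120 mm and y = -120 mm. Its position and yaw vary.
- window (a joint): Position of the sliding window (m) along the box's +y. 0: stopped over the -y bay (the +y bay fully open); 0.24: stopped over the +y bay (the -y bay fully open). It starts somewhere between, over part of both bays. The window is a clear pane in an aluminium frame, 190 by 240 by 6 mm, lying flat in the rails, its top face 148 mm above the table. It slides with about 2 N of friction and stays where it is left.
- window_grip (a point): Point at the middle of the window's black grip, 174 mm above the table, at the box's x = 0 and y = joint - 0.12 m. The grip is an upright fin on top of the window: 70 mm along the box's x, 18 mm thick along the box's y, standing from the pane's top face (148 mm) up to 190 mm above the table. It moves with the window.
- tote: Loose open plywood tote, 110 mm (its x) by 180 mm (its y), standing on the floor of one of the bays (either one), about in line with the box. Origin: centre of its underside. Side walls 42 mm high, bottom 6 mm thick; three compartments in a row along its y, centred at y = -55, 0 and +55 mm, with 32 mm dividers. 0.35 kg, about 0.6 kg loaded. Overall 116 mm high.
- tote_bar (a point): Middle of the tote's handle bar, 105 mm above the tote's underside. The bar runs along the tote's y, 160 mm long between two end uprights, 24 mm wide (tote's x) and 22 mm high, with nothing beside it and the contents well below it. In the box its middle is 113 mm above the table, 27 mm below the box's rim.
- hole_saw: Loose dark steel hole saw, round, 38 mm diameter, 60 mm high with its arbor stub up, about 0.18 kg (varies), standing in any one of the tote's three compartments: it is the heavy part of the load. Origin: centre of its underside.
- button1: Loose arcade push button standing on its face in one of the tote's compartments, 33 mm diameter, 32 mm high, 30 g. Origin: centre of its underside.
- button2: A second push button like button1, in another compartment.
- tin: Bystander: plain steel tin, 72 mm diameter, 90 mm high, standing in the bay that the tote is not in. Origin: centre of its underside.
- glue: Bystander: white bottle, 60 mm diameter, 170 mm high, upright on the table on the robot's left. Origin: centre of its underside.
- tape: Bystander: roll of paper tape lying flat on the table on the robot's left, 100 mm diameter, 24 mm high. Origin: centre of its underside.
- screwdriver: Bystander: screwdriver, about 200 mm long, lying on the table on the robot's right. Origin: its underside, on its length.

How it is judged (in metres and radians):
On the way, in this order (a step that is already met when the one before it is completed fails the run):
1. the window is slid to its stop over the tin's bay, the tote still standing in its own (((y of tin in the frame of dustbox above 0 m and value of joint window above 0.228 m) or (y of tin in the frame of dustbox below 0 m and value of joint window below 0.012 m)) and height (world z) of tote below 0.03 m), for 0.2 s.
2. the tote is lifted by the gripper clear above the box, level (height (world z) of tote between 0.175 and 0.3 m and angle between tote's own z axis and vertical below 0.1 rad and contact force between tote and the fingers above 2 N and contact force between tote and dustbox below 0.1 N), for 0.2 s.
At the end, for the whole second after the job is handed in: Gripper holds the tote (over 2 N): underside 175 to 300 mm above the table, not touching box or window, within 0.10 rad of level, under 0.03 m/s and 0.15 rad/s; hole saw and both buttons in it; window within 12 mm of its stop over the tin's bay (all of step 2 and ((y of tin in the frame of dustbox above 0 m and value of joint window above 0.228 m) or (y of tin in the frame of dustbox below 0 m and value of joint window below 0.012 m)) and linear speed of tote below 0.03 m/s and angular speed of tote below 0.15 rad/s and x of hole_saw in the frame of tote between -0.055 and 0.055 m and y of hole_saw in the frame of tote between -0.09 and 0.09 m and z of hole_saw in the frame of tote between -0.005 and 0.045 m and x of button1 in the frame of tote between -0.055 and 0.055 m and y of button1 in the frame of tote between -0.09 and 0.09 m and z of button1 in the frame of tote between -0.005 and 0.045 m and x of button2 in the frame of tote between -0.055 and 0.055 m and y of button2 in the frame of tote between -0.09 and 0.09 m and z of button2 in the frame of tote between -0.005 and 0.045 m); the arm keeps its last pose, push and grip.
It fails at once if the tote is tipped more than 0.3 rad (angle between tote's own z axis and vertical above 0.3 rad).
It fails at once if the tin is moved more than 30 mm (distance of tin from where it was at the start of the episode above 0.03 m).
It fails at once if the glue is moved more than 30 mm (distance of glue from where it was at the start of the episode above 0.03 m).
It fails at once if the tape is moved more than 30 mm (distance of tape from where it was at the start of the episode above 0.03 m).
It fails at once if the screwdriver is moved more than 30 mm (distance of screwdriver from where it was at the start of the episode above 0.03 m).
It also fails if it takes over 51 s, if anything falls off the work surface, if the arm or the gripper's body presses on something with over 40 N, if the wrist force passes 120 N, or if a joint passes its speed limit or range.

## Working session

There is one attempt and no reset: what is moved stays moved. The work goes in short steps, Python scripts to look and compute and a tool call to move; the robot and the scene stay as the last step left them, time stands still between calls to the robot, and variables do not carry over. Pictures are saved under pics/ and viewed, about 8 in all and at most 12, crops included, and the job is handed in when it is done.

Besides the shell and the picture viewer there is one more tool, called after "Request:" by a JSON object that holds its "name" and its "arguments", one argument or row to a line. apply_moves: Moves the arm, as the interface text tells. Its arguments: {"type":"object","properties":{"fingers":{"type":"array","items":{"type":"number"}},"dp":{"type":"array","items":{"type":"array","items":{"type":"number"}}},"yaw":{"type":"array","items":{"type":"number"}}},"required":["fingers","dp","yaw"]}

```bash
mkdir -p pics
cat > h.py <<'E'
from bench import *
import numpy as np, cv2
def snap(n,f):
    d=get_image(n); cv2.imwrite('pics/'+f,d['color']); np.savez('pics/'+f+'.npz',mtx=d['mtx'],k1=d['k1'],T=d['camera_from_world']); return d
def load(f):
    d=np.load('pics/'+f+'.npz'); return d
def world(d,uv,z):
    k=float(d['k1']); M=d['mtx'];T=np.array(d['T'])
    p=cv2.undistortPoints(np.array([[uv]],float),M,np.array([k,0,0,0,0.]))[0,0]
    R=T[:3,:3];c=-R.T@T[:3,3]; r=R.T@np.array([p[0],p[1],1])
    return c+r*(z-c[2])/r[2]
def proj(d,P):
    T=np.array(d['T']);return cv2.projectPoints(np.array([P],float),cv2.Rodrigues(T[:3,:3])[0],T[:3,3],d['mtx'],np.array([float(d['k1']),0,0,0,0.]))[0][0,0]
E
python3 - <<'E'
from h import *
a=snap('top','t0.png');b=snap('side','s0.png')
s=read_state();print(s)
for f in('t0.png','s0.png'):
    d=load(f);T=d['T'];print(-T[:3,:3].T@T[:3,3])
E
```

```text
{'clock': 0.1, 'joints': array([-1.01239197e+00,  3.85478955e-01,  6.75368199e-03, -4.08642846e-04,
       -1.19402929e+00, -2.58623160e-01]), 'joint_vel': array([ 0.00113661, -0.00271091,  0.00397831,  0.00290287,  0.00085382,
        0.00120393]), 'joint_efforts': array([-1.10580113e-03, -3.93317592e+01,  1.88929635e+01,  4.19795975e+00,
       -2.58240128e-03,  5.42321345e-06]), 'position': array([ 184.55751458, -596.9351052 ,  403.7315334 ]), 'ee_rot': array([-1.49255371e-01,  9.88798179e-01,  9.73993905e-04, -2.14662720e-04]), 'contact_force': array([ 0.74499663,  0.45313546, -0.06646624]), 'wrist_torque': array([0.04938344, 0.03565167, 0.00820628]), 'gripper_width': 85.43502988009784}
[ 312.53445473   11.06070439 1398.36093373]
[ 774.34532939  285.23093451 1310.18148249]
```

View pics/t0.png

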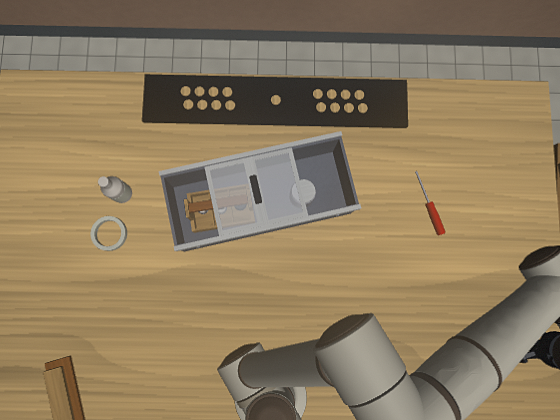

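View pics/s0.png

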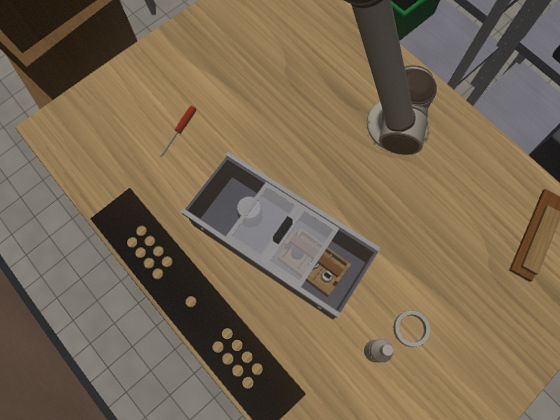

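The top view shows the box around (260,190). The grip is at (255,190), the tote is in the left (+y) bay and the tin in the right one at (303,191). I'll enlarge both views next.

Run:
```python
import cv2
a=cv2.imread('pics/t0.png')[125:260,155:365];cv2.imwrite('pics/t0c.png',cv2.resize(a,None,fx=3.8,fy=3.8,interpolation=2))
a=cv2.imread('pics/s0.png')[150:325,178:388];cv2.imwrite('pics/s0c.png',cv2.resize(a,None,fx=3.4,fy=3.4,interpolation=2))
```

```text
(no output)
```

View pics/t0c.png

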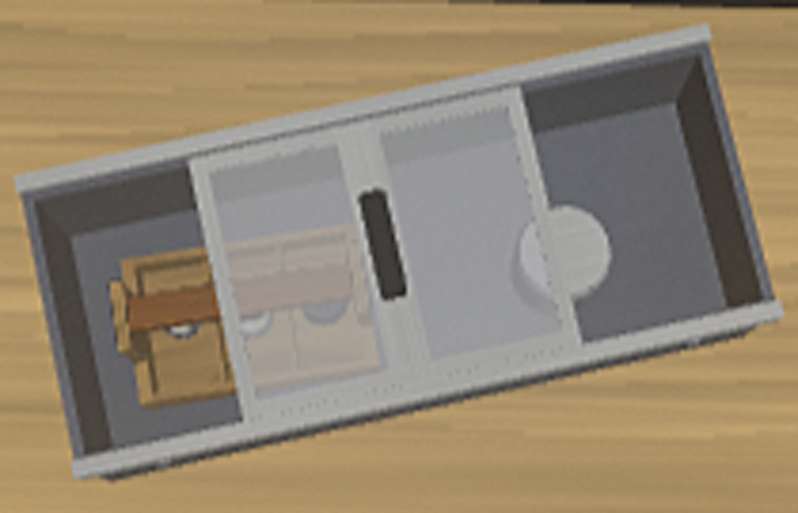

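View pics/s0c.png

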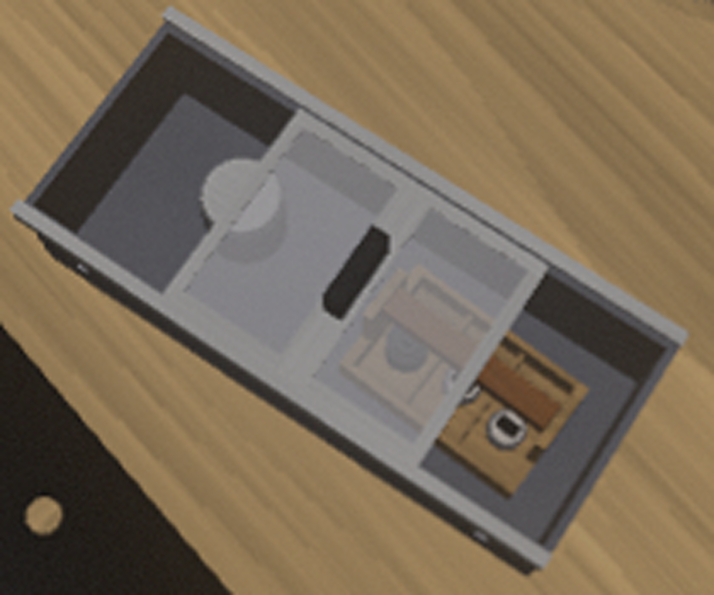

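Top crop: rail corners at (15,180), (708,25), (782,312) and (75,475), grip centre about (383,245), bar centre about (242,296). Side crop: grip centre about (357,272), bar centre about (475,347). The hole saw is in the compartment nearest the middle wall.

Run:
```python
from h import *
from scipy.spatial.transform import Rotation as Ro
t=load('t0.png');s=load('s0.png')
ft=lambda p:(155+(p[0]+.5)/3.8-.5,125+(p[1]+.5)/3.8-.5)
fs=lambda p:(178+(p[0]+.5)/3.4-.5,150+(p[1]+.5)/3.4-.5)
C=[]
for n,f,d,pts in(('top',ft,t,[(15,180),(708,25),(782,312),(75,475)]),('side',fs,s,[(545,565),(15,208),(170,12),(687,335)])):
    c=np.array([world(d,f(p),155)[:2] for p in pts]);print(n,c.round(),c.mean(0).round(1))
    v=(c[0]+c[3]-c[1]-c[2])/2;print(np.linalg.norm(v),np.degrees(np.arctan2(v[1],v[0]))-90)
for nm,a,b,z in(('grip',(384,245),(357,272),176),('bar',(242,296),(475,347),124),('barL',(128,312),(558,412),124),('barR',(355,283),(390,290),124),('tin',(565,250),(242,193),98),('saw',(325,308),(403,350),60)):
    print(nm,world(t,ft(a),z).round(1),world(s,fs(b),z).round(1))
q=read_state()['ee_rot'];R=Ro.from_quat(q).as_matrix();print(R.round(3), 'jaw dir deg',np.degrees(np.arctan2(R[1,1],R[0,1])))
```

```text
top [[ 597.  307.]
 [ 720. -178.]
 [ 514. -228.]
 [ 393.  255.]] [556.   38.9]
498.79372952463433 14.192933027161502
side [[ 599.  307.]
 [ 718. -175.]
 [ 516. -224.]
 [ 395.  256.]] [557.1  41.1]
495.36385447943235 14.041527357215088
grip [552.   47.9 176. ] [555.3  50.8 176. ]
bar [523.4 149.1 124. ] [517.2 148.5 124. ]
barL [510.4 229.1 124. ] [504.7 230.  124. ]
barR [534.4  69.4 124. ] [535.6  68.8 124. ]
tin [566.3 -81.4  98. ] [565.7 -80.5  98. ]
saw [526.2  94.1  60. ] [549.7 102.6  60. ]
[[-0.955 -0.295 -0.001]
 [-0.295  0.955  0.002]
 [ 0.     0.002 -1.   ]] jaw dir deg 107.16755441040544
```

Request:
{"name": "apply_moves", "arguments": {
  "fingers": [0, 0, 0, 0, 0, 0, 0, 0, 0, 0],
  "dp": [
    [36.9, 64.6, -2],
    [36.9, 64.6, -2],
    [36.9, 64.6, -2],
    [36.9, 64.6, -2],
    [36.9, 64.6, -2],
    [36.9, 64.6, -2],
    [36.9, 64.6, -2],
    [36.9, 64.6, -2],
    [36.9, 64.6, -2],
    [36.9, 64.6, -2]
  ],
  "yaw": [-3, -3, -3, -3, -3, -3, -3, -3, -3, -3]
}}

```text
clock: 1.1
position: [432.8, -161.1, 390.6]
ee_rot: [-0.123, 0.992, 0.001, -0.0]
contact_force: [0.7, -1.0, -0.5]
gripper_width: 85.4
```

Request:
{"name": "apply_moves", "arguments": {
  "fingers": [0, 0, 0, 0, 0, 0, 0, 0],
  "dp": [
    [12.1, 21, 0],
    [12.1, 21, 0],
    [12.1, 21, 0],
    [12.1, 21, 0],
    [12.1, 21, 0],
    [12.1, 21, 0],
    [12.1, 21, 0],
    [12.1, 21, -1]
  ],
  "yaw": [0, 0, 0, 0, 0, 0, 0, 0]
}}

```text
clock: 1.9
position: [553.6, 48.4, 381.2]
ee_rot: [-0.123, 0.992, 0.001, 0.001]
contact_force: [-0.4, -0.1, 0.4]
gripper_width: 85.7
```

Run:
```python
from h import *
from scipy.spatial.transform import Rotation as Ro
t=snap('top','t1.png');s=snap('side','s1.png')
st=read_state();R=Ro.from_quat(st['ee_rot']).as_matrix();print(st['position'],np.degrees(np.arctan2(R[1,1],R[0,1])),st['joints'].round(2))
a=cv2.resize(s['color'][150:325,178:388],None,fx=2.2,fy=2.2);cv2.imwrite('pics/s1c.png',a)
```

```text
[552.68012845  47.73652403 378.84492926] 104.06916135285353 [ 0.38  0.29 -0.2  -0.   -1.08 -1.7 ]
```

View pics/s1c.png

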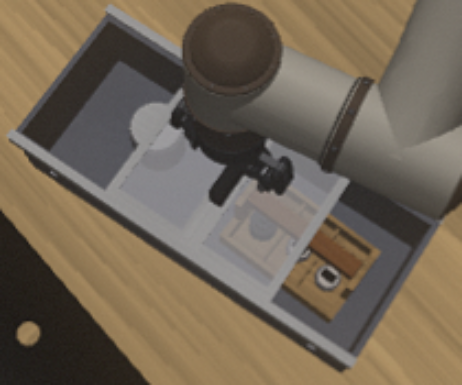

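The open fingers straddle the black grip at (232,182) in the crop. I'll go down and close on it.

Request:
{"name": "apply_moves", "arguments": {
  "fingers": [0, 0, 0, 0, 1, 1, 1, 1, 1],
  "dp": [
    [0.1, 0.1, -2.5],
    [0.1, 0.1, -4.8],
    [0.1, 0.1, -4.8],
    [0.1, 0.1, -4.8],
    [0.1, 0.1, -4.8],
    [0.1, 0.1, -4.8],
    [0.1, 0.1, -4.8],
    [0.1, 0.1, -4.8],
    [0.1, 0.1, -4.8]
  ],
  "yaw": [0, 0, 0, 0, 0, 0, 0, 0, 0]
}}

```text
clock: 2.9
position: [553.7, 48.8, 331.4]
ee_rot: [-0.123, 0.992, 0.001, -0.002]
contact_force: [-1.4, -0.4, 0.9]
gripper_width: 17.3
```

Request:
{"name": "apply_moves", "arguments": {
  "fingers": [1, 1, 1, 1, 1, 1, 1, 1],
  "dp": [
    [0.4, -1.5, 0],
    [0.9, -3.5, 0],
    [1.4, -5.5, 0],
    [1.8, -7.5, 0],
    [2.3, -9.5, 0],
    [2.7, -11, 0],
    [2.9, -12, 0],
    [2.9, -12, 0]
  ],
  "yaw": [0, 0, 0, 0, 0, 0, 0, 0]
}}

```text
clock: 3.7
position: [583.5, -72.4, 331.4]
ee_rot: [-0.122, 0.993, 0.0, -0.001]
contact_force: [4.3, -0.8, -2.0]
gripper_width: 17.5
```

Request:
{"name": "apply_moves", "arguments": {
  "fingers": [1, 1, 1, 1],
  "dp": [
    [0.1, -0.3, 0],
    [0.1, -0.6, 0],
    [0.2, -0.8, 0],
    [0.2, -0.8, 0]
  ],
  "yaw": [0, 0, 0, 0]
}}

```text
clock: 4.1
position: [584.9, -77.8, 331.4]
ee_rot: [-0.122, 0.992, 0.003, -0.001]
contact_force: [-1.2, 12.1, 3.1]
gripper_width: 17.1
```

Request:
{"name": "apply_moves", "arguments": {
  "fingers": [0, 0, 0, 0, 0, 0, 0, 0, 0],
  "dp": [
    [0, 0, 0],
    [0, 0, 0],
    [0, 0, 0],
    [0, 0, 0],
    [0, 0, 2],
    [0, 0, 5],
    [0, -1, 9],
    [0, -2, 9],
    [0, -2, 9]
  ],
  "yaw": [0, 0, 0, 0, 0, 0, 0, 0, 0]
}}

```text
clock: 5.0
position: [584.7, -98.9, 422.4]
ee_rot: [-0.122, 0.993, 0.003, 0.0]
contact_force: [-0.1, -0.6, -0.7]
gripper_width: 85.5
```

Run:
```python
from h import *
t=snap('top','t2.png');s=snap('side','s2.png')
print(read_state()['position'],read_state()['gripper_width'])
f=4
A=cv2.resize(t['color'][150:255,150:250],None,fx=f,fy=f,interpolation=2)
B=cv2.resize(s['color'][220:325,290:390],None,fx=f,fy=f,interpolation=2)
cv2.imwrite('pics/c2.png',np.hstack([A,B]))
```

```text
[584.51140953 -98.1224576  420.17247663] 85.30870507438755
```

View pics/c2.png

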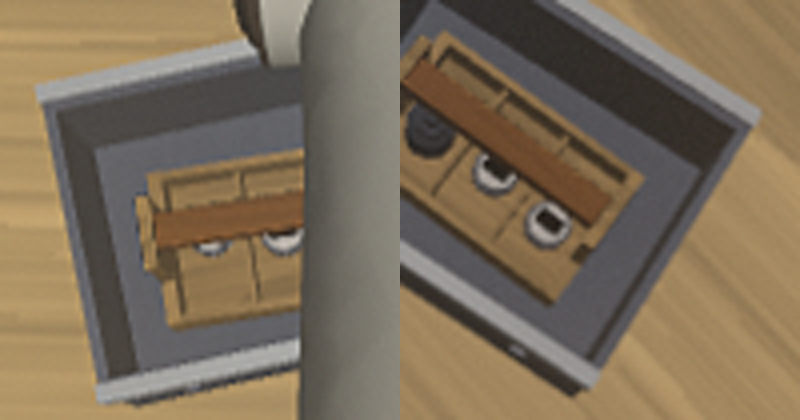

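View pics/t2.png

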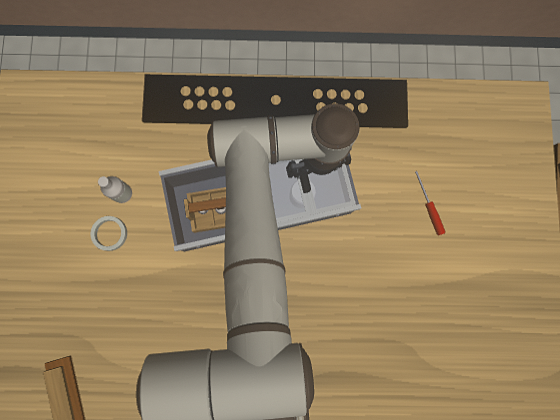

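Side half of c2: bar ends mid at about (411,75) and (601,207). Top half: left end mid at about (156,230). The hole saw is in the compartment at the middle-wall end, with buttons in the other two. The window has clear of the tote's bay.

Run:
```python
from h import *
t=load('t2.png');s=load('s2.png')
f=lambda p,o:(o[0]+(p[0]+.5)/4-.5,o[1]+(p[1]+.5)/4-.5)
a=world(s,f((11,75),(290,220)),124);b=world(s,f((201,207),(290,220)),124);c=world(t,f((156,230),(150,150)),124)
for e in((8,85),(18,64),(192,222),(210,192)):print(world(s,f(e,(290,220)),124).round(1))
v=b-a;print(a,b,c,(a+b)/2,np.linalg.norm(v),np.degrees(np.arctan2(v[1],v[0]))-90)
m=world(t,f((302,209),(150,150)),124);w=c-m;print(m,np.degrees(np.arctan2(w[1],w[0]))-90)
print(read_state()['joints'])
```

```text
[548.4  79.8 124. ]
[533.4  73.5 124. ]
[520.9 230.8 124. ]
[497.9 224.4 124. ]
[542.12093914  75.99979286 124.        ] [509.46642722 227.63867953 124.        ] [509.31633942 228.23268399 124.        ] [525.79368318 151.8192362  124.        ] 155.11501894220854 12.15271324634125
[525.55565293 130.82946145 124.        ] 9.465437446957154
[ 0.10544557  0.32079186 -0.04612213 -0.00601969 -1.20843512 -1.42953468]
```

Request:
{"name": "apply_moves", "arguments": {
  "fingers": [0, 0, 0, 0, 0, 0, 0, 0, 0, 0],
  "dp": [
    [-5.8, 23.5, 0],
    [-5.8, 23.5, 0],
    [-5.8, 23.5, 0],
    [-5.8, 23.5, 0],
    [-5.8, 23.5, 0],
    [-5.8, 23.5, 0],
    [-5.8, 23.5, 0],
    [-5.8, 23.5, 0],
    [-5.8, 23.5, 0],
    [-5.8, 23.5, 0]
  ],
  "yaw": [8, 16, 24, 32, 40, 48, 56, 64, 72, 80]
}}

```text
clock: 6.1
position: [526.2, 137.2, 418.5]
ee_rot: [0.734, -0.68, -0.001, 0.005]
contact_force: [1.0, 0.2, -0.6]
gripper_width: 85.5
```

Request:
{"name": "apply_moves", "arguments": {
  "fingers": [0, 0, 0, 0, 0],
  "dp": [
    [0, 0, -2],
    [0, 0, -5],
    [0, 0, -7],
    [0, 0, -7],
    [0, 0, -7]
  ],
  "yaw": [7, 7, 7, 7, 7]
}}

```text
clock: 6.6
position: [526.2, 137.4, 348.1]
ee_rot: [0.774, -0.633, -0.001, 0.006]
contact_force: [0.9, -0.4, 0.6]
gripper_width: 85.3
```

Run:
```python
from h import *
from scipy.spatial.transform import Rotation as Ro
t=snap('top','t3.png');s=snap('side','s3.png')
st=read_state();R=Ro.from_quat(st['ee_rot']).as_matrix();print(st['position'],np.degrees(np.arctan2(R[1,1],R[0,1])),st['joints'].round(2))
A=cv2.resize(t['color'][120:260,150:290],None,fx=2.8,fy=2.8,interpolation=2)
B=cv2.resize(s['color'][200:340,260:400],None,fx=2.8,fy=2.8,interpolation=2)
cv2.imwrite('pics/c3.png',np.hstack([A,B]))
```

```text
[526.52696622 137.50853349 349.53421486] -168.6069452581315 [ 0.55  0.3  -0.27  0.   -1.01 -0.36]
```

View pics/c3.png

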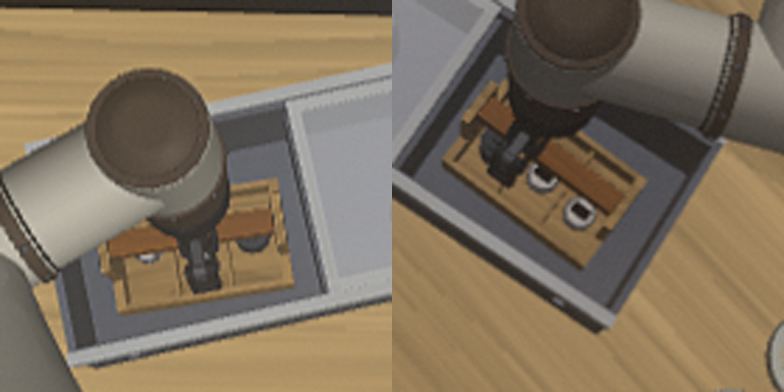

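The jaws are lined up across the bar, and the window edge sits at the middle wall (about (295,110) in the top half). Next I go down, close and check the grip.

Request:
{"name": "apply_moves", "arguments": {
  "fingers": [0, 0, 0, 0, 0, 1, 1, 1, 1, 1],
  "dp": [
    [0, 0, -3],
    [0, 0, -6],
    [0, 0, -7.5],
    [0, 0, -8.3],
    [0, 0, -8.3],
    [0, 0, -8.3],
    [0, 0, -8.3],
    [0, 0, -8.3],
    [0, 0, -8.3],
    [0, 0, -8.3]
  ],
  "yaw": [0, 0, 0, 0, 0, 0, 0, 0, 0, 0]
}}

```text
clock: 7.7
position: [527.0, 137.8, 267.2]
ee_rot: [0.774, -0.633, 0.0, 0.003]
contact_force: [0.7, 0.1, 1.7]
gripper_width: 23.1
```

Request:
{"name": "apply_moves", "arguments": {
  "fingers": [1, 1, 1, 1, 1, 1],
  "dp": [
    [0, 0, 0.2],
    [0, 0, 0.5],
    [0, 0, 0.8],
    [0, 0, 1],
    [0, 0, 1],
    [0, 0, 1]
  ],
  "yaw": [0, 0, 0, 0, 0, 0]
}}

```text
clock: 8.3
position: [526.9, 137.7, 277.1]
ee_rot: [0.774, -0.633, -0.0, 0.004]
contact_force: [0.5, 0.3, -5.7]
gripper_width: 22.7
```

Run:
```python
from h import *
st=read_state();print(st)
```

```text
{'clock': 8.3, 'joints': array([ 0.55395838,  0.37970152, -0.35964591,  0.00289242, -0.83821041,
       -0.3566249 ]), 'joint_vel': array([ 3.24649480e-04,  7.85594614e-04, -1.35222855e-03,  1.81726935e-03,
       -3.16432716e-05, -2.12008071e-03]), 'joint_efforts': array([ 4.80658273e-03, -3.81239498e+01,  1.68192762e+01,  4.01614130e+00,
        3.31702904e-04, -3.31048204e-04]), 'position': array([526.87924305, 137.69468285, 277.09851239]), 'ee_rot': array([ 7.73932763e-01, -6.33257846e-01, -8.18183570e-05,  3.54566467e-03]), 'contact_force': array([ 0.53767453,  0.27729532, -5.73345352]), 'wrist_torque': array([0.01021469, 0.01258698, 0.04281824]), 'gripper_width': 22.69702275410819}
```

The load reads 5.7 N, which matches the full weight, and the wrist moment is about zero, so the grasp is balanced. Lifting gently.

Request:
{"name": "apply_moves", "arguments": {
  "fingers": [1, 1, 1, 1, 1, 1, 1, 1, 1, 1],
  "dp": [
    [0, 0, 0.5],
    [0, 0, 1.5],
    [0, 0, 3],
    [0, 0, 4.5],
    [0, 0, 6],
    [0, 0, 7.5],
    [0, 0, 9],
    [0, 0, 10],
    [0, 0, 10.5],
    [0, 0, 10.5]
  ],
  "yaw": [0, 0, 0, 0, 0, 0, 0, 0, 0, 0]
}}

```text
clock: 9.3
position: [526.9, 137.7, 382.9]
ee_rot: [0.774, -0.633, 0.0, 0.003]
contact_force: [0.1, 0.6, -5.6]
gripper_width: 23.0
```

Request:
{"name": "apply_moves", "arguments": {
  "fingers": [1, 1, 1, 1, 1, 1, 1, 1, 1, 1],
  "dp": [
    [0, 0, 0.5],
    [0, 0, 1.5],
    [0, 0, 3],
    [0, 0, 4.5],
    [0, 0, 6],
    [0, 0, 7],
    [0, 0, 7.6],
    [0, 0, 7.8],
    [0, 0, 7.8],
    [0, 0, 7.8]
  ],
  "yaw": [0, 0, 0, 0, 0, 0, 0, 0, 0, 0]
}}

```text
clock: 10.3
position: [526.7, 137.7, 460.0]
ee_rot: [0.774, -0.633, -0.0, 0.004]
contact_force: [-0.2, 0.1, -6.5]
gripper_width: 23.0
```

Request:
{"name": "apply_moves", "arguments": {
  "fingers": [1, 1, 1, 1, 1],
  "dp": [
    [0, 0, 0],
    [0, 0, 0],
    [0, 0, 0],
    [0, 0, 0],
    [0, 0, 0]
  ],
  "yaw": [0, 0, 0, 0, 0]
}}

```text
clock: 10.8
position: [526.7, 137.7, 460.0]
ee_rot: [0.774, -0.633, -0.0, 0.004]
contact_force: [0.6, 1.5, -6.3]
gripper_width: 23.1
```

Run:
```python
from h import *
t=snap('top','t4.png');s=snap('side','s4.png')
st=read_state();print(st['position'],st['contact_force'],st['wrist_torque'],st['gripper_width'],st['ee_rot'])
A=cv2.resize(t['color'][110:260,150:370],None,fx=1.8,fy=1.8,interpolation=2)
B=cv2.resize(s['color'][140:340,180:400],None,fx=1.8,fy=1.8,interpolation=2)
A=cv2.copyMakeBorder(A,0,B.shape[0]-A.shape[0],0,0,0)
cv2.imwrite('pics/c4.png',np.hstack([A,B]))
```

```text
[526.73753434 137.65556996 460.0834869 ] [-0.34199584 -0.27417128 -6.13407065] [ 0.01170165 -0.02628756  0.01520882] 23.26684963793634 [ 7.73893732e-01 -6.33305784e-01 -2.70288784e-04  3.49313402e-03]
```

View pics/c4.png

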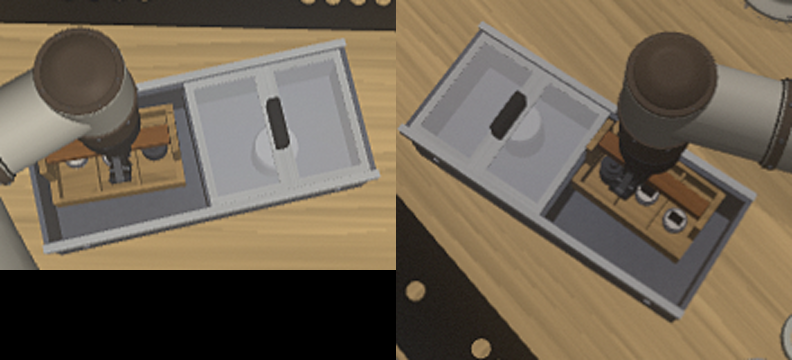

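The tote is held in the air: bar around (110,140) in the top half, hole saw at (153,150), both buttons at (648,193) and (674,219) in the side half. It looks level, and the window lies at its end stop over the tin.

```bash
python3 -c "
from bench import *
print(job_done())"
```

```text
the job is handed in; nothing more can be done
None
```

The job is handed in, with the arm still holding the tote in the air; the robot gave no verdict.

- **Window:** I gripped its black fin and slid it about 130 mm towards the tin's bay, until it met its stop with a push of about 12 N. The last picture shows it still there.
- **Tote:** I gripped the handle bar 14 mm off its middle, towards the hole saw, to balance the load, then lifted it straight up. By the arm's travel, its underside is about 201 mm above the table, or about 61 mm above the rim.
- **Last checks:** The wrist carried about 6 N, which matches the full load. The wrist moment was under 0.03 N m and the gripper opening was 23 mm. In the last picture the tote looks level, with the hole saw and both buttons in it, and the tin appears not to have moved. I did not measure the tilt or recheck the glue, tape and screwdriver after the lift.
- **Disagreements:** The two cameras differed by up to 6 mm on the bar's position and about 3° on its direction. I used a value in between, and the grip was sound. No check failed.

The clock stood at about 11 s of the 51 s allowed.

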